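# Clamp down the steriliser lid

### The job

Clamp the lid on the steriliser pot. Begin with the wing nut above the brass drain tap and go round the rim clockwise (seen from above): turn each of the three nuts clockwise until you feel its foot bite on the lid, then give it one quarter turn more and no further, finishing each before you start the next. Do not lean on the lid, and leave everything else on the table where it is.

Things in the scene. Friction and masses are not known exactly. Their poses are not given: they have to be found in the camera images.
- pot: Steel steriliser pot, fixed to the table, 190 mm across and 150 mm high; origin at the centre of its underside, z up. A brass drain tap sticks out of its side along its +x, 150 mm from the axis at most, directly below clamp 1.
- lid: Flat steel lid, 193 mm across and 8 mm thick, lying on the pot's rim (top face 158 mm above the table) under the clamps; a small black knob, 24 mm across, at its centre rises to 173 mm. Origin at the centre of its underside.
- clamp1: Dark steel bracket of screw clamp 1, above the brass drain tap; fixed to the pot. Origin on the vertical screw axis, 85 mm from the pot's axis, at table height, x outwards. Its arm over the lid is 26 mm wide, top at 186 mm. Under it a rubber foot is driven down by the wing nut, 24 mm a turn; it bites the lid 0.2 to 2 rad from the start, differing per clamp.
- wing1 (a point): Middle of clamp 1's captive wing nut, on the screw axis, 212 mm above the table. Wings along this x axis: 70 mm tip to tip, 9 mm thick, from 199 to 226 mm height, on a hub 20 mm across; a thin stud on top ends at 238 mm. Turns about the vertical (clockwise tightens), does not sink, stays where left. 0.3 N m of friction; at the bite the moment climbs by 0.17 N m within 0.25 rad (held at rest too, of either sign), then 0.05 per rad.
- clamp2: Dark steel bracket of screw clamp 2, the next one clockwise seen from above (120 degrees on from clamp 1); fixed to the pot. Origin on the vertical screw axis, 85 mm from the pot's axis, at table height, x outwards. Its arm over the lid is 26 mm wide, top at 186 mm. Under it a rubber foot is driven down by the wing nut, 24 mm a turn; it bites the lid 0.2 to 2 rad from the start, differing per clamp.
- wing2 (a point): Middle of clamp 2's captive wing nut, on the screw axis, 212 mm above the table. Wings along this x axis: 70 mm tip to tip, 9 mm thick, from 199 to 226 mm height, on a hub 20 mm across; a thin stud on top ends at 238 mm. Turns about the vertical (clockwise tightens), does not sink, stays where left. 0.3 N m of friction; at the bite the moment climbs by 0.17 N m within 0.25 rad (held at rest too, of either sign), then 0.05 per rad.
- clamp3: Dark steel bracket of screw clamp 3, the last one clockwise (240 degrees on from clamp 1); fixed to the pot. Origin on the vertical screw axis, 85 mm from the pot's axis, at table height, x outwards. Its arm over the lid is 26 mm wide, top at 186 mm. Under it a rubber foot is driven down by the wing nut, 24 mm a turn; it bites the lid 0.2 to 2 rad from the start, differing per clamp.
- wing3 (a point): Middle of clamp 3's captive wing nut, on the screw axis, 212 mm above the table. Wings along this x axis: 70 mm tip to tip, 9 mm thick, from 199 to 226 mm height, on a hub 20 mm across; a thin stud on top ends at 238 mm. Turns about the vertical (clockwise tightens), does not sink, stays where left. 0.3 N m of friction; at the bite the moment climbs by 0.17 N m within 0.25 rad (held at rest too, of either sign), then 0.05 per rad.
- spray: White trigger spray bottle, 70 mm wide, 180 tall; a bystander, loose; origin at the centre of its underside.
- glove_box: White card glove box, 120 x 230 x 70 mm; a bystander, loose; origin at the centre of its underside.
- dish: Steel bowl, 120 mm wide, 35 high; a bystander, loose; origin at the centre of its underside.
- beaker: Steel cup, 70 mm wide, 80 high; a bystander, loose; origin at the centre of its underside.
- vial: Amber glass jar, 44 mm wide, 70 high; a bystander, loose; origin at the centre of its underside.
- jar: Clear glass jar with a steel cap, 60 mm wide, 75 high; a bystander, loose; origin at the centre of its underside.
- pack: Paper-wrapped pack, 90 x 60 x 30 mm; a bystander, loose; origin at the centre of its underside.
There are look-alikes about, which are no part of the job. What is shaped like the lid but blue or green is not meant.

How it is judged:
On the way, in this order (a step that is already met when the one before it is completed fails the run):
1. clamp 1 is tight, a quarter turn past its bite, the others still off the lid (contact force between clamp1 and lid between 61 and 71 N and contact force between each of clamp2, clamp3 and lid below 3 N), for 0.2 s.
2. clamp 2 is tight as well, clamp 3 still off the lid (contact force between clamp1 and lid between 61 and 71 N and contact force between clamp2 and lid between 61 and 71 N and contact force between clamp3 and lid below 3 N), for 0.2 s.
3. clamp 3 is tight as well (contact force between clamp1 and lid between 61 and 71 N and contact force between clamp2 and lid between 61 and 71 N and contact force between clamp3 and lid between 61 and 71 N), for 0.2 s.
At the end, for the whole second after the job is handed in: All three feet press on the lid with 61 to 71 N each, which is one quarter turn past the bite give or take about 0.35 rad; the lid is at rest (all of step 3 and linear speed of lid below 0.02 m/s); the robot touches nothing.
It fails at once if a clamp is overtightened (well beyond a quarter turn past the bite: over 80 N on the lid) (contact force between any of clamp1, clamp2, clamp3 and lid above 80 N).
It fails at once if a clamp bites before the one ahead of it in the order is tight ((contact force between clamp2 and lid above 5 N and contact force between clamp1 and lid below 55 N) or (contact force between clamp3 and lid above 5 N and contact force between clamp2 and lid below 55 N)).
It fails at once if the gripper presses hard on the lid (over 20 N) (contact force between the arm and lid above 20 N).
It fails at once if a bystander is pushed more than 30 mm or knocked over (distance of any of spray, glove_box, dish, beaker, vial, jar, pack from where it was at the start of the episode above 0.03 m or angle between any of spray, glove_box, dish, beaker, vial, jar, pack's own z axis and vertical above 0.5 rad).
It also fails if it takes over 72 s, if anything falls off the work surface, if the arm or the gripper's body presses on something with over 40 N, if the wrist force passes 120 N, or if a joint passes its speed limit or range.

### The arm

A 7-joint arm with a two-finger parallel gripper is mounted at the origin on the work surface. World frame = base frame: x ahead of the robot, y to its left, z up, the work surface at z = 0. Lengths are in m, angles in rad, forces in N, time in s.
With the tool pointing down it reaches from about 0.425 to 1.025 m from the base axis. Payload 9.4 kg.
Tool frame: the origin (TCP) lies midway between the tips of the shut fingers; the grasp point (between the pads) lies 19 mm behind it; z points along the fingers, y is the direction in which the jaws open and shut (so a half turn about z gives the same grasp; the last joint's range is limited). The gripper opens to 85 mm and grips with 20 to 120 N. Pads are 22 mm wide; open, the fingers measure 114 mm over their backs; the gripper's body (76 mm by 85 mm) begins 54 mm behind the grasp point. The pads swing forward as they close: fully open they stand 13 mm farther back than shut.
Start: joints at [1.189, 0.599, -0.003, 1.599, 0.002, 0.943, -0.08], TCP at [0.218, -0.692, 0.231] pointing down, gripper open.
Joint ranges: [-2.57, 2.57], [-0.35, 1.97], [-1.29, 1.29], [0.11, 2.56], [-1.05, 4.19], [0.11, 1.86], [-2.63, 2.63]. Speed limits (rad/s): [2.22, 2.22, 3.01, 3.01, 3.14, 3.14, 3.14].

### API

Orientations are given as a unit quaternion [x, y, z, w].
In Python, from station import bot gives the robot as it stands. The module is installed in compiled form; this text tells all that it offers.
- The arm moves only by the shell command python3 -m creep 'ROWS' [FORCE]. ROWS is JSON, a list of rows, each an object with "hand": the opening, from 0 (shut) to 1 (fully open); "slide": the shift along the tool's x, y, z in cm, a list of three; "rot": the turn, a rotation vector about the tool's x, y, z in rad, a list of three. In form: [{"hand": hand, "slide": [tx, ty, tz], "rot": [ax, ay, az]}, ...]. A call has 1 to 20 rows; each row shifts and turns the commanded pose from where the row before left it, along the tool's axes as they then stand; what a row does not reach is not made up. A row lasts 1/8 s, in which the tool goes at most 62.5 mm and 10.7 degrees, less where a joint would pass 70% of its speed; a pose out of reach is approached as far as the arm can. A call with a gripper value outside its range is refused whole. The fingers move at their own pace and stop on an object; FORCE is the grip in N (left out, the last holds). Time passes only in rows, so rows that do not move let the fingers close. It gives the time, the measured TCP pose, the force and the opening at its end, in the units of the state.
- bot.get_state(): the state, without advancing time (a new reading comes with each control period).
- bot.read_camera(name): name is "scene" or "top" or "wrist"; returns a dict with "image" (384x512x3 uint8, red, green, blue), "fx", "fy", "cx", "cy" (pixels), "k1" (the pictures are not rectified: a ray, as slopes to the right and down, at radius r is drawn at 1 + k1 r^2 times it, then the intrinsics apply), "position" and "orientation" of the camera in the world. Camera axes: x right, y down, z forward; pixel columns grow to the right and rows downward; lengths in m; the calibration is good to about 2 mm. A picture is of the moment at which its call begins. There is no depth.
- bot.finish_job(): hands the job in, once; it reports no verdict.
The state is a dict: "t": time; "joint_positions": joint angles; "dq": joint speeds; "tau": joint torques, N m; "ee_pos": TCP position; "tool_rot": TCP orientation; "ft_force": force on the tool from outside, world axes, zero at the start; "ft_torque": the same for the moment, N m; "finger_gap": finger opening in m.
Only numpy, scipy, OpenCV 4.12 (cv2) and the standard library are available. Lean on these libraries where they do the work, as an engineer would, in place of code of your own. Each camera call takes 0.05 s, during which the arm holds its last target.

## Working session

There is one attempt and no reset: what is moved stays moved. The work goes in short steps, Python scripts to look and compute and a shell command to move; the robot and the scene stay as the last step left them, time stands still between calls to the robot, and variables do not carry over. Pictures are saved under pics/ and viewed, and the job is handed in when it is done.

```bash
mkdir -p pics; ls; cat > h.py <<'E'
import numpy as np,cv2
from station import bot
from scipy.spatial.transform import Rotation as R
def snap(n,f):
    c=bot.read_camera(n); cv2.imwrite('pics/'+f+'.png',c['image'][:,:,::-1]); np.save('pics/'+f+'.npy',c,allow_pickle=True); return c
def load(f): return np.load('pics/'+f+'.npy',allow_pickle=True).item()
def ray(c,u,v):
    d=np.array([(u-c['cx'])/c['fx'],(v-c['cy'])/c['fy']]); s=d.copy()
    for _ in range(20): s=d/(1+c['k1']*(s@s))
    return R.from_quat(c['orientation']).apply([s[0],s[1],1.])
def atz(c,u,v,z):
    r=ray(c,u,v);p=np.array(c['position']);return p+r*(z-p[2])/r[2]
def proj(c,P):
    q=R.from_quat(c['orientation']).inv().apply(np.array(P)-c['position']);s=q[:2]/q[2];s=s*(1+c['k1']*(s@s))
    return np.array([s[0]*c['fx']+c['cx'],s[1]*c['fy']+c['cy']])
E
python3 - <<'E'
from h import *
np.set_printoptions(precision=4,suppress=True)
print(bot.get_state())
for n in('scene','top','wrist'):
    c=snap(n,n+'0'); print(n,{k:v for k,v in c.items() if k!='image'})
    cv2.imwrite('pics/%s0b.png'%n,cv2.resize(c['image'][:,:,::-1],(800,600),interpolation=cv2.INTER_CUBIC))
E
```

```text
pics
{'t': 0.0, 'joint_positions': array([ 1.1893,  0.6002, -0.0025,  1.6001,  0.0018,  0.9429, -0.0798]), 'dq': array([ 0.0004, -0.0014,  0.0014, -0.0008, -0.001 , -0.0004,  0.0011]), 'tau': array([  0.0002, -77.6447,   1.5653, -25.8001,   0.0124,   0.0091,
         0.    ]), 'ee_pos': array([ 0.2174, -0.6911,  0.2304]), 'tool_rot': array([ 0.9884,  0.1518, -0.0002, -0.0008]), 'ft_force': array([ 0.872 ,  0.4551, -0.5728]), 'ft_torque': array([ 0.1004, -0.0052,  0.0181]), 'finger_gap': 0.08523446413797194}
scene {'fx': 454.74512056809755, 'fy': 454.74512056809755, 'cx': 254.6442456297043, 'cy': 197.4048134240765, 'k1': 0.06421334314414597, 'position': array([ 1.1147, -0.0701,  1.1568]), 'orientation': array([ 0.7255,  0.64  , -0.1716, -0.186 ])}
top {'fx': 404.9859054995535, 'fy': 404.9859054995535, 'cx': 258.2411643804524, 'cy': 194.2397060321349, 'k1': -0.05970292411295664, 'position': array([ 0.4578, -0.0369,  1.2608]), 'orientation': array([ 0.7077, -0.7054,  0.0176, -0.0351])}
wrist {'fx': 343.23115373408007, 'fy': 343.23115373408007, 'cx': 256.16187006744246, 'cy': 192.92415922510227, 'k1': -0.08492641834826783, 'position': array([ 0.2882, -0.669 ,  0.373 ]), 'orientation': array([ 0.7974, -0.5853, -0.0878,  0.1181])}
```

View pics/top0b.png

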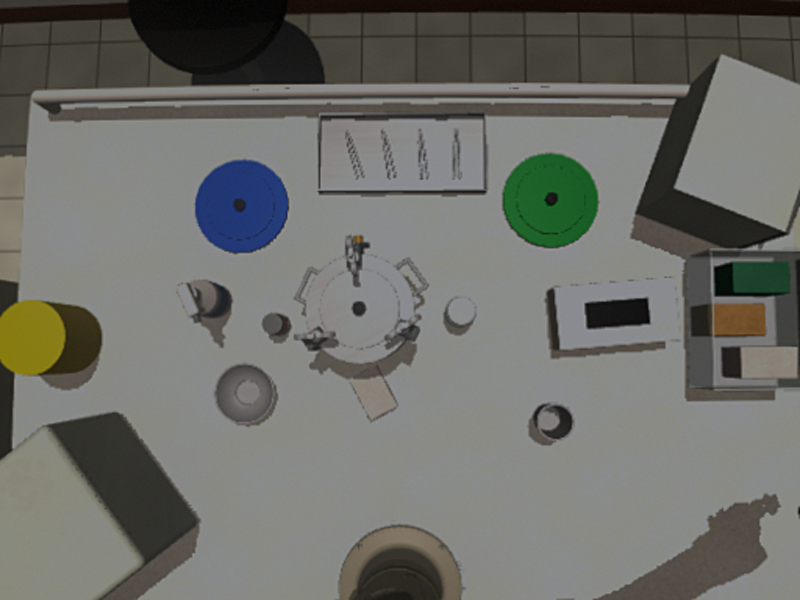

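View pics/scene0b.png

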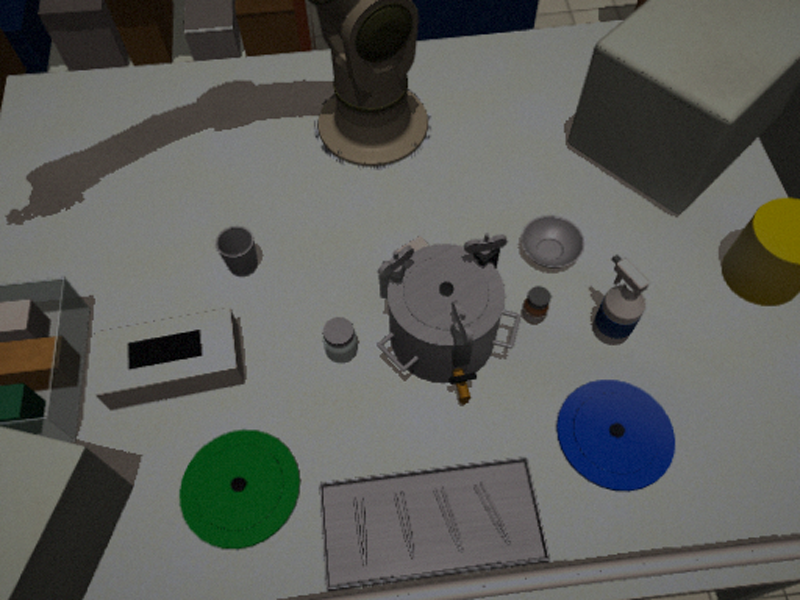

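```bash
python3 - <<'E'
from h import *
for f,(u,v) in (('top0',(230,195)),('scene0',(285,200))):
    im=load(f)['image'][v-62:v+63,u-62:u+63,::-1] if f!='top0' else load(f)['image'][v-55:v+50,u-52:u+53,::-1]
    im=cv2.convertScaleAbs(im,alpha=1.4)
    s=5 if f!='top0' else 5.7
    cv2.imwrite('pics/%sc.png'%f,cv2.resize(im,None,fx=s,fy=s,interpolation=cv2.INTER_CUBIC)); print(im.shape)
c=load('top0')
for p in((230,198),):print(atz(c,*p,.173))
E
```

```text
(105, 105, 3)
(125, 125, 3)
[0.52870446 0.06644796 0.173     ]
```

View pics/top0c.png

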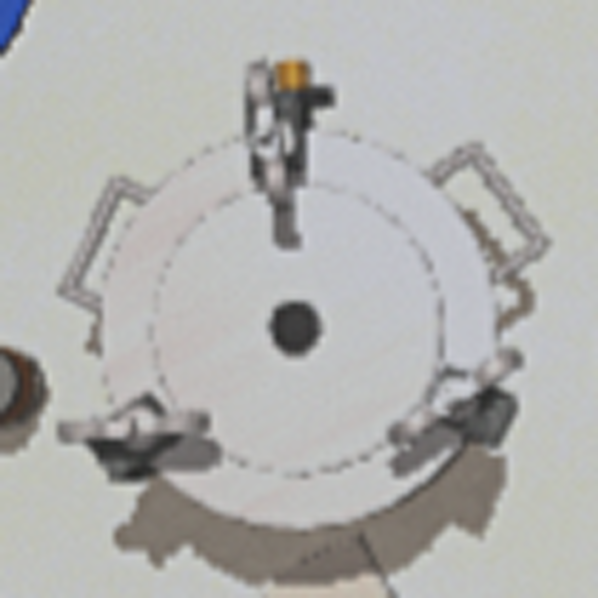

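View pics/scene0c.png

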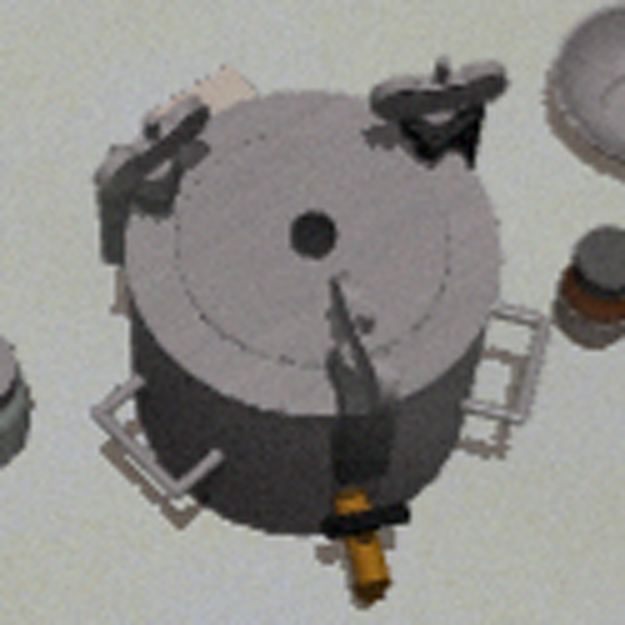

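```bash
python3 - <<'E'
from h import *
np.set_printoptions(precision=4,suppress=True)
c=load('top0');s=load('scene0')
T=lambda u,v:(178+u/5.7,140+v/5.7)
S=lambda u,v:(223+u/5,138+v/5)
k=atz(c,*T(295,327),.173);print('knob',k,atz(s,*S(313,235),.173))
print('tap',atz(c,*T(293,75),.09), atz(s,*S(369,590),.07))
for n,a,b in((1,(258,70),(278,193)),(2,(402,432),(509,359)),(3,(72,430),(197,421))):
    A=atz(c,*T(*a),.222);B=atz(c,*T(*b),.222);m=(A+B)/2
    print(n,m,np.linalg.norm(A-B),'yaw',np.degrees(np.arctan2(*(A-B)[1::-1])),'radial',np.linalg.norm((m-k)[:2]),np.degrees(np.arctan2(*(m-k)[1::-1])))
# bystanders
for n,(u,v),z in(('vial',(276,324),.07),('jar',(460,311),.075),('spray',(205,298),.15),('pack',(375,395),.03),('dish',(246,393),.035),('beaker',(552,422),.08)):
    print(n,atz(c,u*.64,v*.64,z))
E
```

```text
knob [0.5304 0.0671 0.173 ] [0.5396 0.0681 0.173 ]
tap [0.6658 0.0774 0.09  ] [0.6914 0.0781 0.07  ]
1 [0.6164 0.0756 0.222 ] 0.057361568456730926 yaw 9.790229744158635 radial 0.08638934612391508 5.656261910684433
2 [ 0.4964 -0.0103  0.222 ] 0.058303142938247086 yaw 124.49748507804269 radial 0.0845354479401334 -113.7084399332816
3 [0.4823 0.1348 0.222 ] 0.056935329264490776 yaw 94.34037130427083 radial 0.08300848199199556 125.38047578842738
vial [0.5072 0.2347 0.07  ]
jar [ 0.5325 -0.1133  0.075 ]
spray [0.5498 0.3456 0.15  ]
pack [0.3721 0.0483 0.03  ]
dish [0.3742 0.2993 0.035 ]
beaker [ 0.3273 -0.2824  0.08  ]
```

```bash
python3 -m creep '[{"hand":1,"slide":[0,0,-3],"rot":[0,0,0]},{"hand":1,"slide":[0,0,-3],"rot":[0,0,0]},{"hand":1,"slide":[3.5,-4.1,-0.5],"rot":[0,0,0]},{"hand":1,"slide":[3.5,-4.1,-0.5],"rot":[0,0,0]},{"hand":1,"slide":[3.5,-4.1,-0.5],"rot":[0,0,0]},{"hand":1,"slide":[3.5,-4.1,-0.5],"rot":[0,0,0]},{"hand":1,"slide":[3.5,-4.1,-0.5],"rot":[0,0,0]},{"hand":1,"slide":[3.5,-4.1,-0.5],"rot":[0,0,0]},{"hand":1,"slide":[3.5,-4.1,-0.5],"rot":[0,0,0]},{"hand":1,"slide":[3.5,-4.1,-0.5],"rot":[0,0,0]},{"hand":1,"slide":[3.5,-4.1,-0.5],"rot":[0,0,0]},{"hand":1,"slide":[3.5,-4.1,-0.5],"rot":[0,0,0]},{"hand":1,"slide":[3.5,-4.1,-0.5],"rot":[0,0,0]},{"hand":1,"slide":[3.5,-4.1,-0.5],"rot":[0,0,0]}]'
python3 -c "
from h import *
print(bot.get_state()['joint_positions'],bot.get_state()['ft_torque'])"
```

```text
t: 1.9
ee_pos: [0.4709, -0.0946, 0.3515]
tool_rot: [0.988, 0.152, 0.0, 0.0]
ft_force: [0.4, 0.6, 0.1]
finger_gap: 0.0856
[ 0.30461748  0.17915343 -0.26559443  1.97415622  0.05602406  0.9949106
 -1.25358051] [-0.08253228 -0.09392283  0.01215431]
```

```bash
python3 - <<'E'
from h import *
c=snap('wrist','w1'); print(c['position'],bot.get_state()['ft_torque'])
cv2.imwrite('pics/w1b.png',cv2.convertScaleAbs(cv2.resize(c['image'][:,:,::-1],(800,600),interpolation=cv2.INTER_CUBIC),alpha=1.3))
E
```

```text
[ 0.54148529 -0.0721794   0.49404024] [ 0.3899371  -0.18810502  0.00471289]
```

View pics/w1b.png

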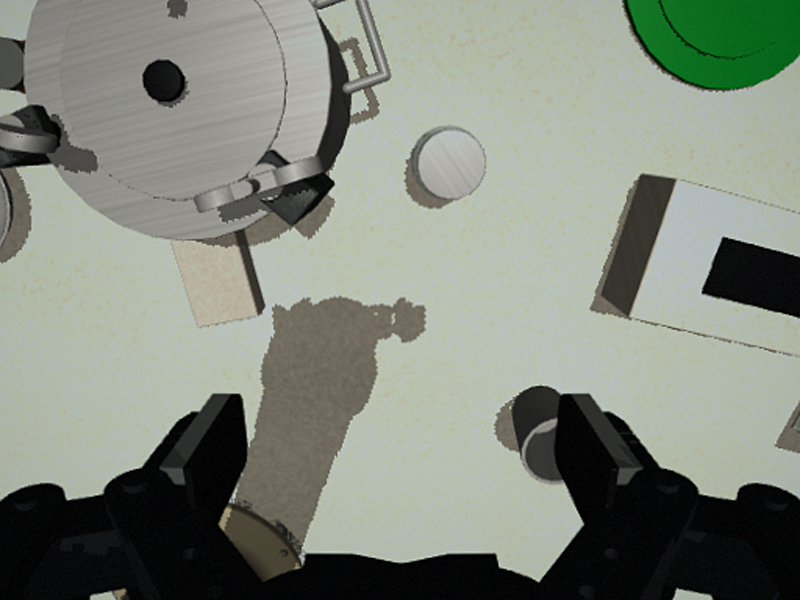

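```bash
python3 -m creep '[{"hand":1,"slide":[4.83,-2.93,0.5],"rot":[0,0,0]},{"hand":1,"slide":[4.83,-2.93,0.5],"rot":[0,0,0]},{"hand":1,"slide":[4.83,-2.93,0.5],"rot":[0,0,0]},{"hand":1,"slide":[4.83,-2.93,0.5],"rot":[0,0,0]},{"hand":1,"slide":[0,0,0],"rot":[0,0,-0.18]},{"hand":1,"slide":[0,0,0],"rot":[0,0,-0.18]},{"hand":1,"slide":[0,0,0],"rot":[0,0,-0.18]},{"hand":1,"slide":[0,0,0],"rot":[0,0,-0.18]},{"hand":1,"slide":[0,0,0],"rot":[0,0,-0.18]},{"hand":1,"slide":[0,0,0],"rot":[0,0,-0.18]},{"hand":1,"slide":[0,0,0],"rot":[0,0,-0.18]},{"hand":1,"slide":[0,0,0],"rot":[0,0,-0.18]},{"hand":1,"slide":[0,0,0],"rot":[0,0,0]}]'
python3 - <<'E'
from h import *
c=snap('wrist','w2'); print(c['position'],bot.get_state()['joint_positions'],bot.get_state()['ft_torque'])
cv2.imwrite('pics/w2b.png',cv2.convertScaleAbs(cv2.resize(c['image'][:,:,::-1],(800,600),interpolation=cv2.INTER_CUBIC),alpha=1.3))
E
```

```text
t: 3.58
ee_pos: [0.6196, 0.073, 0.3308]
tool_rot: [0.644, 0.765, -0.0, -0.0]
ft_force: [0.3, 0.4, 0.5]
finger_gap: 0.0853
[0.60689627 0.14615073 0.47337692] [ 0.24341381  0.45280553 -0.66623787  1.69609846  0.30773193  1.10051237
 -0.34540119] [ 0.03281781 -0.00487935  0.01094286]
```

View pics/w2b.png

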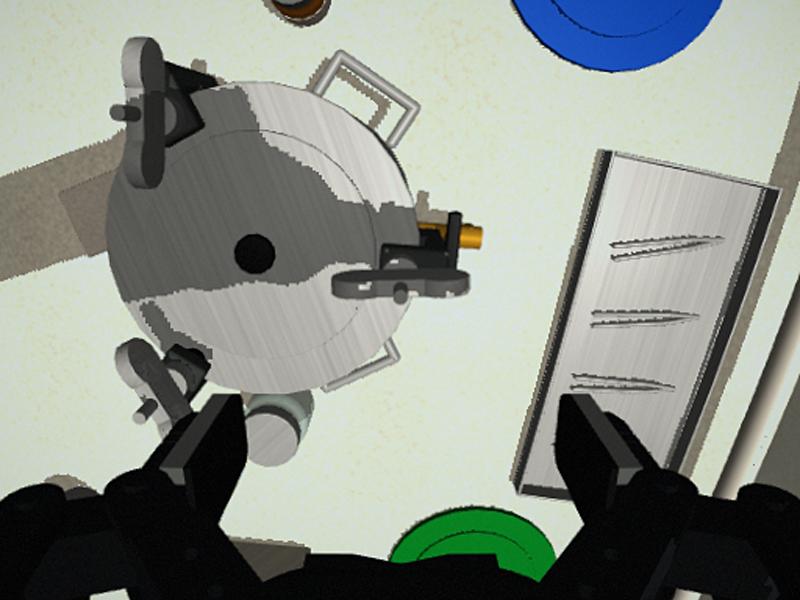

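```bash
python3 - <<'E'
from h import *
c=load('w2')['image'][:,:,::-1]
for n,(u,v) in {1:(256,182),2:(100,245),3:(92,72)}.items():
    x,y=max(u-55,0),max(v-50,0)
    cv2.imwrite('pics/w2_%d.png'%n,cv2.convertScaleAbs(cv2.resize(c[y:y+100,x:x+110],None,fx=7,fy=7,interpolation=cv2.INTER_CUBIC),alpha=1.5));print(n,x,y)
E
```

```text
1 201 132
2 45 195
3 37 22
```

View pics/w2_1.png

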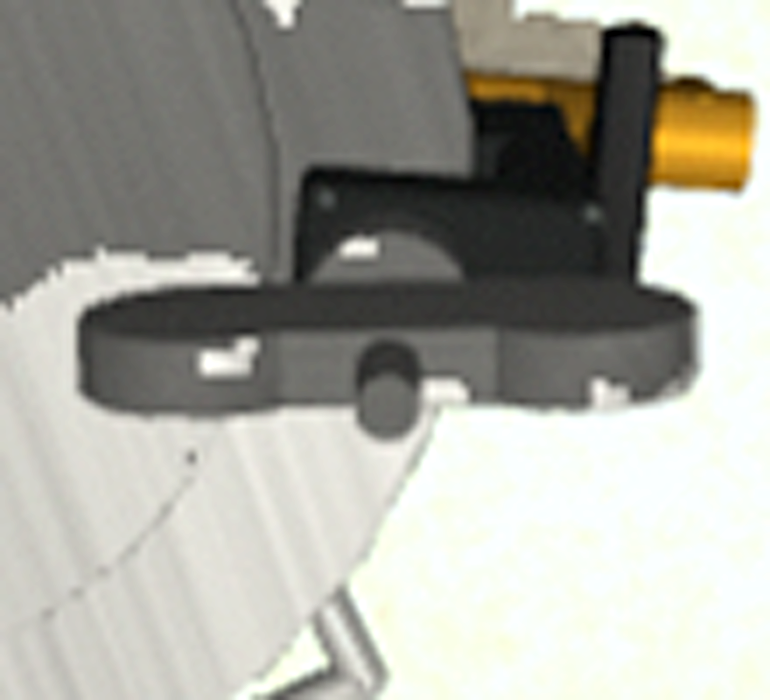

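View pics/w2_2.png

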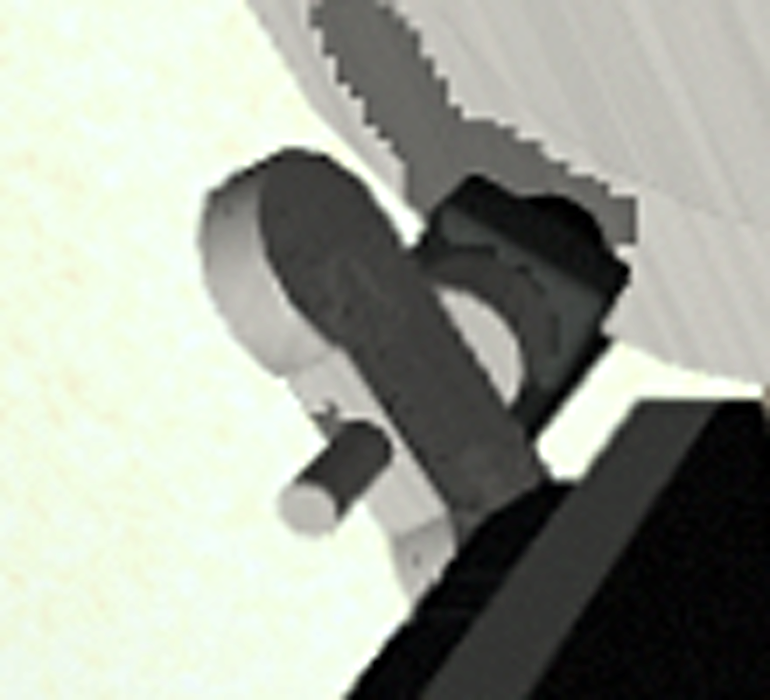

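View pics/w2_3.png

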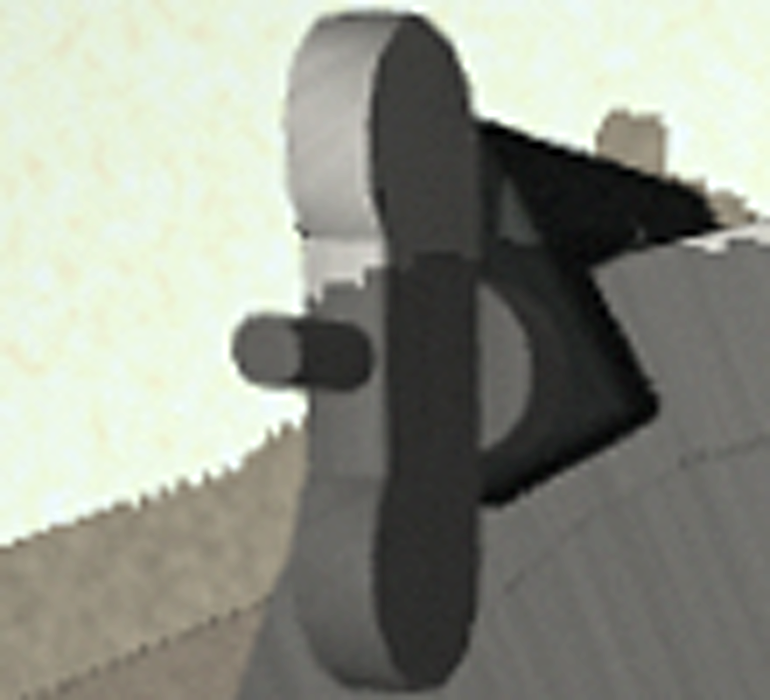

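```bash
python3 - <<'E'
from h import *
np.set_printoptions(precision=4,suppress=True)
c=load('w2')
def f(n,x,y,st,a,b):
    P=lambda q:(x+q[0]/7-.43,y+q[1]/7-.43)
    A=atz(c,*P(a),.2125);B=atz(c,*P(b),.2125)
    print(n,'stud',atz(c,*P(st),.238),'mid',(A+B)/2,np.linalg.norm(A-B),'yaw',np.degrees(np.arctan2(*(B-A)[1::-1])))
f(1,201,132,(388,405),(80,358),(698,342))
f(3,37,22,(268,348),(392,690),(368,12))
f(2,45,195,(310,508),(280,150),(280,150))
print('knob',atz(c,254*.64,253*.64,.173))
s=bot.get_state();print('tool y yaw',np.degrees(np.arctan2(*R.from_quat(s['tool_rot']).apply([0,1,0])[1::-1])))
E
```

```text
1 stud [0.6183 0.0784 0.238 ] mid [0.6185 0.0774 0.2125] 0.06955031161692919 yaw 11.390285454517647
3 stud [0.4847 0.1389 0.238 ] mid [0.4836 0.1386 0.2125] 0.06952695711016503 yaw 95.80531187846796
2 stud [ 0.4993 -0.007   0.238 ] mid [0.4832 0.0241 0.2125] 0.0 yaw 0.0
knob [0.5345 0.0706 0.173 ]
tool y yaw 9.725790412767127
```

```bash
python3 -m creep '[{"hand":1,"slide":[0.52,-0.05,4],"rot":[0,0,-0.027]},{"hand":1,"slide":[0,0,4],"rot":[0,0,0]},{"hand":1,"slide":[0,0,3.5],"rot":[0,0,0]},{"hand":1,"slide":[0,0,3],"rot":[0,0,0]},{"hand":1,"slide":[0,0,0],"rot":[0,0,0]},{"hand":1,"slide":[0,0,0],"rot":[0,0,0]}]'
python3 - <<'E'
from h import *
c=snap('wrist','w3'); s=bot.get_state();print(s['joint_positions'],s['ft_force'],s['ft_torque'])
cv2.imwrite('pics/w3b.png',cv2.convertScaleAbs(cv2.resize(c['image'][:,:,::-1],(800,600),interpolation=cv2.INTER_CUBIC),alpha=1.3))
E
```

```text
t: 4.38
ee_pos: [0.6188, 0.079, 0.1873]
tool_rot: [0.633, 0.774, 0.0, 0.0]
ft_force: [-0.0, 0.2, 0.9]
finger_gap: 0.0853
[ 0.17992394  0.5907111  -0.60152797  1.85593365  0.44219213  0.82910123
 -0.44729598] [-0.20486639  0.78963122  0.93979541] [ 0.03125859 -0.00259419  0.01371545]
```

View pics/w3b.png

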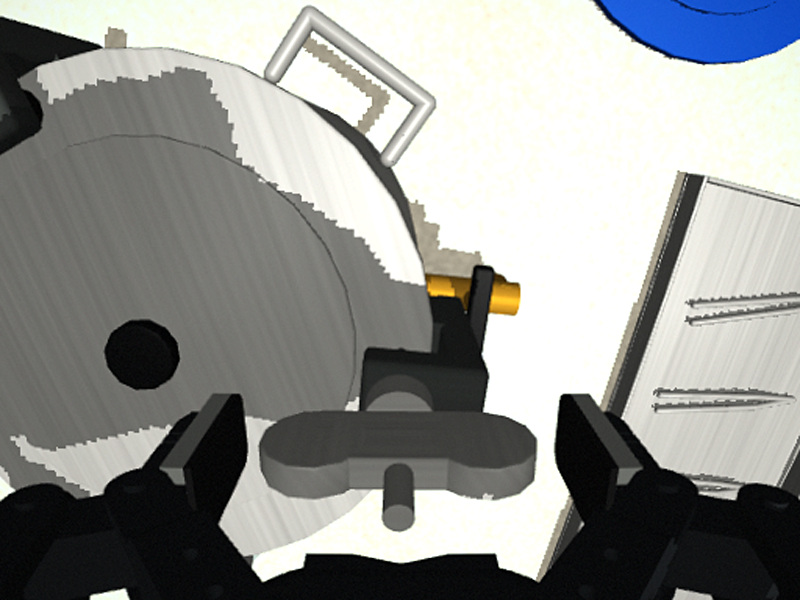

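```bash
python3 -m creep '[{"hand":0.5,"slide":[0,0,0],"rot":[0,0,0]},{"hand":0.5,"slide":[0,0,0],"rot":[0,0,0]},{"hand":0.5,"slide":[0,0,0],"rot":[0,0,0]}]' 80
cat > st.py <<'E'
from h import *
np.set_printoptions(precision=3,suppress=True)
s=bot.get_state();y=R.from_quat(s['tool_rot']).apply([0,1,0])
print('t %.2f yaw %.3f j7 %.2f gap %.4f'%(s['t'],np.arctan2(y[1],y[0]),s['joint_positions'][6],s['finger_gap']),s['ee_pos'],'F',s['ft_force'],'M',s['ft_torque'],'TAU7 %.3f'%s['tau'][6])
E
python3 st.py
```

```text
t: 4.8
ee_pos: [0.6184, 0.0786, 0.1885]
tool_rot: [0.633, 0.774, 0.0, 0.001]
ft_force: [-4.3, -1.9, 13.1]
finger_gap: 0.0671
t 4.80 yaw 0.200 j7 -0.45 gap 0.0671 [0.618 0.079 0.189] F [-4.292 -1.858 13.114] M [-0.345  1.166 -0.016] TAU7 0.012
```

```bash
python3 -m creep '[{"hand":0.5,"slide":[0,0,-0.05],"rot":[0,0,0.08]}]' >/dev/null; python3 st.py
python3 -m creep '[{"hand":0.5,"slide":[0,0,0],"rot":[0,0,0.08]}]' >/dev/null; python3 st.py
python3 -m creep '[{"hand":0.5,"slide":[0,0,0],"rot":[0,0,0.08]}]' >/dev/null; python3 st.py
python3 -m creep '[{"hand":0.5,"slide":[0,0,0],"rot":[0,0,0.08]}]' >/dev/null; python3 st.py
```

```text
t 4.92 yaw 0.119 j7 -0.51 gap 0.0670 [0.618 0.079 0.189] F [-1.85  -0.592  6.084] M [-0.143  0.584  0.287] TAU7 0.963
t 5.05 yaw 0.038 j7 -0.58 gap 0.0666 [0.619 0.079 0.189] F [-2.401 -0.934  9.392] M [-0.19   0.624  0.292] TAU7 0.575
t 5.17 yaw -0.042 j7 -0.64 gap 0.0669 [0.619 0.079 0.189] F [-2.578 -1.311  7.661] M [-0.191  0.611  0.287] TAU7 0.556
t 5.30 yaw -0.122 j7 -0.71 gap 0.0668 [0.619 0.079 0.189] F [-2.503 -0.973  7.709] M [-0.211  0.553  0.289] TAU7 0.554
```

```bash
python3 -m creep '[{"hand":0.5,"slide":[0,0,0],"rot":[0,0,0.1]}]' >/dev/null; python3 st.py
python3 -m creep '[{"hand":0.5,"slide":[0,0,0],"rot":[0,0,0.1]}]' >/dev/null; python3 st.py
python3 -m creep '[{"hand":0.5,"slide":[0,0,0],"rot":[0,0,0.1]}]' >/dev/null; python3 st.py
python3 -m creep '[{"hand":0.5,"slide":[0,0,0],"rot":[0,0,0.1]}]' >/dev/null; python3 st.py
python3 -m creep '[{"hand":0.5,"slide":[0,0,0],"rot":[0,0,0.1]}]' >/dev/null; python3 st.py
python3 -m creep '[{"hand":0.5,"slide":[0,0,0],"rot":[0,0,0.1]}]' >/dev/null; python3 st.py
```

```text
t 5.42 yaw -0.222 j7 -0.79 gap 0.0669 [0.619 0.079 0.189] F [-1.384 -1.112  7.163] M [-0.204  0.477  0.274] TAU7 0.871
t 5.55 yaw -0.322 j7 -0.87 gap 0.0668 [0.619 0.079 0.189] F [-1.901 -1.251  6.4  ] M [-0.175  0.351  0.324] TAU7 0.765
t 5.67 yaw -0.422 j7 -0.95 gap 0.0669 [0.619 0.079 0.189] F [-1.144 -0.557  6.526] M [-0.205  0.297  0.307] TAU7 0.759
t 5.80 yaw -0.522 j7 -1.03 gap 0.0669 [0.619 0.079 0.189] F [-0.802 -1.685  7.344] M [-0.198  0.222  0.378] TAU7 0.687
t 5.92 yaw -0.622 j7 -1.11 gap 0.0668 [0.619 0.078 0.189] F [-0.945 -1.685  6.116] M [-0.272  0.122  0.411] TAU7 0.612
t 6.05 yaw -0.722 j7 -1.19 gap 0.0671 [0.619 0.078 0.189] F [ 0.823 -2.191  5.721] M [-0.271  0.069  0.449] TAU7 0.574
```

```bash
python3 -m creep '[{"hand":0.5,"slide":[0,0,0],"rot":[0,0,0.1]}]' >/dev/null; python3 st.py
python3 -m creep '[{"hand":0.5,"slide":[0,0,0],"rot":[0,0,0.1]}]' >/dev/null; python3 st.py
python3 -m creep '[{"hand":0.5,"slide":[0,0,0],"rot":[0,0,0.1]}]' >/dev/null; python3 st.py
python3 -m creep '[{"hand":0.5,"slide":[0,0,0],"rot":[0,0,0]}]' >/dev/null; python3 st.py
python3 -m creep '[{"hand":0.5,"slide":[0,0,0],"rot":[0,0,0]}]' >/dev/null; python3 st.py
```

```text
t 6.17 yaw -0.822 j7 -1.27 gap 0.0667 [0.619 0.078 0.189] F [ 1.017 -1.428  5.68 ] M [-0.315 -0.05   0.521] TAU7 0.569
t 6.30 yaw -0.922 j7 -1.35 gap 0.0665 [0.62  0.078 0.189] F [ 0.396 -2.052  5.106] M [-0.427 -0.073  0.532] TAU7 0.562
t 6.42 yaw -1.022 j7 -1.43 gap 0.0668 [0.62  0.078 0.189] F [ 1.116 -3.318  5.519] M [-0.429 -0.173  0.457] TAU7 0.554
t 6.55 yaw -1.021 j7 -1.43 gap 0.0669 [0.62  0.078 0.189] F [ 0.501 -2.862  5.895] M [-0.405 -0.101 -0.146] TAU7 -0.360
t 6.67 yaw -1.020 j7 -1.43 gap 0.0666 [0.62  0.078 0.189] F [ 0.402 -1.985  6.089] M [-0.399 -0.117 -0.093] TAU7 0.092
```

```bash
cat > fit.py <<'E'
import numpy as np,sys
from scipy.optimize import least_squares
def fit(y,m,name=''):
    y=np.array(y);m=np.array(m)
    f=lambda p,x:p[0]+.17*np.clip((x-p[1])/.25,0,1)+.05*np.clip(x-p[1]-.25,0,None)
    for a in (None,.3,.29):
        best=min(((lambda r:(r.cost,r.x))(least_squares((lambda p:f(p,y)-m) if a is None else (lambda p:f([a,p[1]],y)-m),[.3,b],loss='soft_l1',f_scale=.03)) for b in np.linspace(y[0],y[-1],25)),key=lambda t:t[0])
        r=f([a or best[1][0],best[1][1]],y)-m
        print(name,a,best[1],'rms',np.sqrt(np.mean(r**2)))
E
python3 - <<'E'
from fit import fit
fit([-y for y in(.119,.038,-.042,-.122,-.222,-.322,-.422,-.522,-.622,-.722,-.822,-.922,-1.022)],[.287,.292,.287,.289,.274,.324,.307,.378,.411,.449,.521,.532,.457])
E
```

```text
None [0.2940275 0.4142908] rms 0.025686235259355733
 0.3 [0.3        0.43210225] rms 0.025271927742183987
 0.29 [0.3        0.40811084] rms 0.026454960413329454
```

```bash
python3 -m creep '[{"hand":0.5,"slide":[0,0,0],"rot":[0,0,0.1]},{"hand":0.5,"slide":[0,0,0],"rot":[0,0,0.1]}]' >/dev/null; python3 st.py
python3 -m creep '[{"hand":0.5,"slide":[0,0,0],"rot":[0,0,0.1]}]' >/dev/null; python3 st.py
python3 -m creep '[{"hand":0.5,"slide":[0,0,0],"rot":[0,0,0.1]}]' >/dev/null; python3 st.py
python3 -m creep '[{"hand":0.5,"slide":[0,0,0],"rot":[0,0,0.1]}]' >/dev/null; python3 st.py
python3 -m creep '[{"hand":0.5,"slide":[0,0,0],"rot":[0,0,0.1]}]' >/dev/null; python3 st.py
python3 -c "
from h import *
c=snap('wrist','w4')
cv2.imwrite('pics/w4b.png',cv2.convertScaleAbs(cv2.resize(c['image'][:,:,::-1],(800,600),interpolation=cv2.INTER_CUBIC),alpha=1.3))"
```

```text
t 6.92 yaw -1.222 j7 -1.59 gap 0.0669 [0.62  0.078 0.189] F [ 1.194 -2.619  5.697] M [-0.536 -0.145  0.523] TAU7 0.555
t 7.05 yaw -1.322 j7 -1.67 gap 0.0664 [0.62  0.078 0.189] F [ 1.757 -2.57   5.084] M [-0.675 -0.288  0.533] TAU7 0.530
t 7.17 yaw -1.422 j7 -1.75 gap 0.0669 [0.62  0.078 0.189] F [ 1.294 -3.351  4.736] M [-0.708 -0.277  0.527] TAU7 0.522
t 7.30 yaw -1.522 j7 -1.83 gap 0.0670 [0.62  0.078 0.189] F [ 1.274 -4.214  5.376] M [-0.867 -0.233  0.485] TAU7 0.515
t 7.42 yaw -1.622 j7 -1.91 gap 0.0673 [0.62  0.078 0.189] F [ 0.989 -3.362  5.177] M [-0.927 -0.205  0.506] TAU7 0.507
```

View pics/w4b.png

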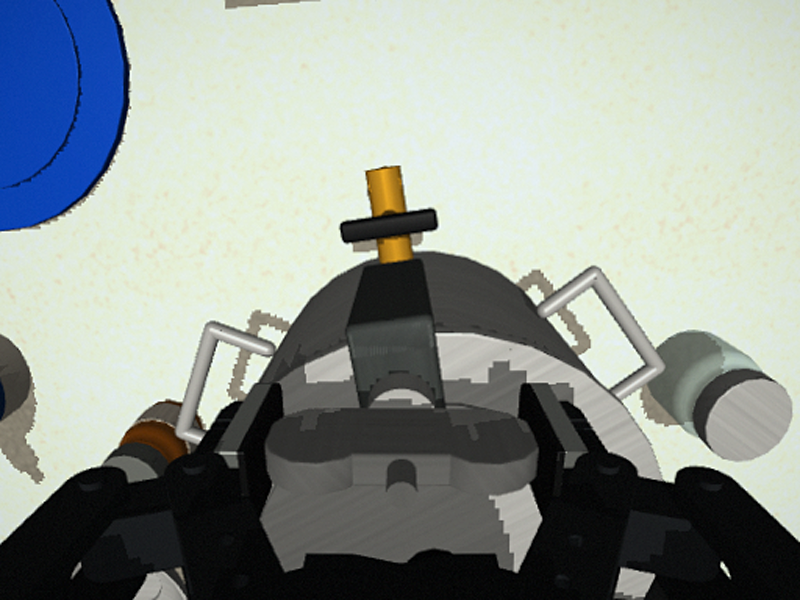

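```bash
python3 - <<'E'
from fit import fit
fit([-y for y in(.119,.038,-.042,-.122,-.222,-.322,-.422,-.522,-.622,-.722,-.822,-.922,-1.022,-1.222,-1.322,-1.422,-1.522,-1.622)],[.287,.292,.287,.289,.274,.324,.307,.378,.411,.449,.521,.532,.457,.523,.533,.527,.485,.506])
E
python3 -m creep '[{"hand":0.5,"slide":[0,0,0],"rot":[0,0,0.1]}]' >/dev/null; python3 st.py
python3 -m creep '[{"hand":0.5,"slide":[0,0,0],"rot":[0,0,0.1]}]' >/dev/null; python3 st.py
python3 -m creep '[{"hand":0.5,"slide":[0,0,0],"rot":[0,0,0.1]}]' >/dev/null; python3 st.py
```

```text
None [0.29991365 0.42968395] rms 0.02492936587511648
 0.3 [0.3        0.42983576] rms 0.024922907665784127
 0.29 [0.3        0.40572998] rms 0.02692618393220741
t 7.60 yaw -1.721 j7 -1.98 gap 0.0666 [0.62  0.077 0.189] F [ 0.82  -4.461  6.088] M [-0.96  -0.224  0.55 ] TAU7 0.855
t 7.72 yaw -1.822 j7 -2.06 gap 0.0670 [0.62  0.077 0.189] F [ 1.035 -4.756  6.498] M [-1.074 -0.199  0.542] TAU7 0.505
t 7.85 yaw -1.922 j7 -2.14 gap 0.0668 [0.62  0.077 0.189] F [ 0.084 -6.249  6.468] M [-1.151 -0.195  0.554] TAU7 0.484
```

```bash
python3 -m creep '[{"hand":0.5,"slide":[0,0,0],"rot":[0,0,0.078]},{"hand":0.5,"slide":[0,0,0],"rot":[0,0,0]},{"hand":0.5,"slide":[0,0,0],"rot":[0,0,0]}]' >/dev/null; python3 st.py
python3 -m creep '[{"hand":1,"slide":[0,0,0],"rot":[0,0,0]},{"hand":1,"slide":[0,0,0],"rot":[0,0,0]},{"hand":1,"slide":[0,0,0],"rot":[0,0,0]},{"hand":1,"slide":[0,0,0],"rot":[0,0,0]}]'; python3 st.py
python3 -c "
from h import *
c=snap('wrist','w5')
cv2.imwrite('pics/w5b.png',cv2.convertScaleAbs(cv2.resize(c['image'][:,:,::-1],(800,600),interpolation=cv2.INTER_CUBIC),alpha=1.3))"
```

```text
t 8.22 yaw -1.999 j7 -2.20 gap 0.0668 [0.62  0.077 0.189] F [ 0.562 -5.084  6.552] M [-1.121 -0.091 -0.085] TAU7 0.038
t: 8.72
ee_pos: [0.6182, 0.0788, 0.1868]
tool_rot: [0.977, -0.211, -0.0, -0.0]
ft_force: [-0.1, -0.0, 0.4]
finger_gap: 0.0855
t 8.72 yaw -1.997 j7 -2.20 gap 0.0855 [0.618 0.079 0.187] F [-0.1   -0.005  0.432] M [ 0.027 -0.032 -0.039] TAU7 -0.000
```

View pics/w5b.png

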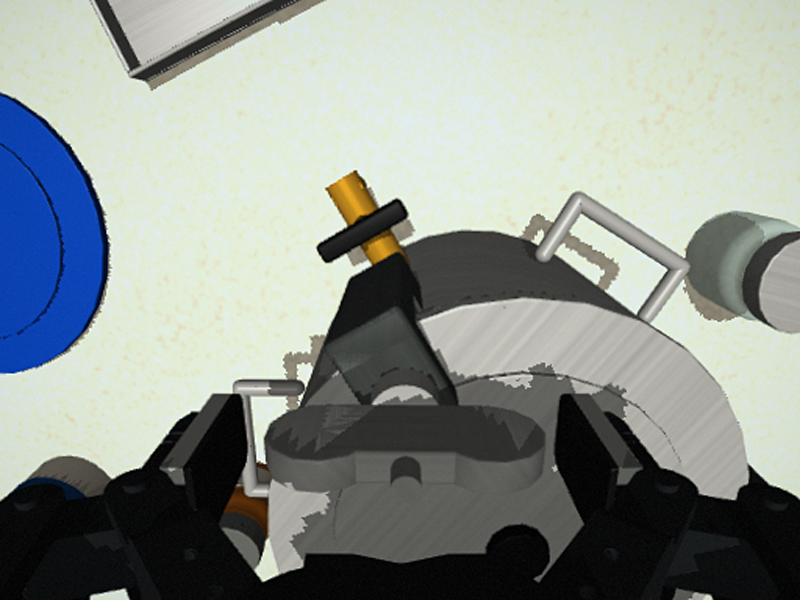

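```bash
python3 -m creep '[{"hand":1,"slide":[0,0,-5.5],"rot":[0,0,0]},{"hand":1,"slide":[0,0,-5.5],"rot":[0,0,0]},{"hand":1,"slide":[-2.42,4.25,0],"rot":[0,0,0]},{"hand":1,"slide":[-2.42,4.25,0],"rot":[0,0,0]},{"hand":1,"slide":[-2.42,4.25,0],"rot":[0,0,0]},{"hand":1,"slide":[0,0,0],"rot":[0,0,-0.18]},{"hand":1,"slide":[0,0,0],"rot":[0,0,-0.18]},{"hand":1,"slide":[0,0,0],"rot":[0,0,-0.18]},{"hand":1,"slide":[0,0,0],"rot":[0,0,-0.18]},{"hand":1,"slide":[0,0,0],"rot":[0,0,-0.18]},{"hand":1,"slide":[0,0,0],"rot":[0,0,-0.18]},{"hand":1,"slide":[0,0,0],"rot":[0,0,-0.18]},{"hand":1,"slide":[0,0,0],"rot":[0,0,-0.18]},{"hand":1,"slide":[0,0,0],"rot":[0,0,-0.18]},{"hand":1,"slide":[0,0,0],"rot":[0,0,-0.18]}]' ; python3 st.py
python3 -m creep '[{"hand":1,"slide":[0,0,0],"rot":[0,0,-0.18]},{"hand":1,"slide":[0,0,0],"rot":[0,0,-0.18]},{"hand":1,"slide":[0,0,0],"rot":[0,0,-0.18]},{"hand":1,"slide":[0,0,0],"rot":[0,0,-0.18]},{"hand":1,"slide":[0,0,0],"rot":[0,0,-0.18]},{"hand":1,"slide":[0,0,0],"rot":[0,0,-0.18]},{"hand":1,"slide":[0,0,0],"rot":[0,0,-0.18]},{"hand":1,"slide":[0,0,0],"rot":[0,0,-0.18]},{"hand":1,"slide":[0,0,0],"rot":[0,0,-0.18]},{"hand":1,"slide":[0,0,0],"rot":[0,0,-0.18]},{"hand":1,"slide":[0,0,0],"rot":[0,0,-0.18]},{"hand":1,"slide":[0,0,0],"rot":[0,0,-0.18]},{"hand":1,"slide":[0,0,0],"rot":[0,0,-0.18]},{"hand":1,"slide":[0,0,0],"rot":[0,0,0]}]' ; python3 st.py
python3 -c "
from h import *
c=snap('wrist','w6')
cv2.imwrite('pics/w6b.png',cv2.convertScaleAbs(cv2.resize(c['image'][:,:,::-1],(800,600),interpolation=cv2.INTER_CUBIC),alpha=1.3))"
```

```text
t: 10.65
ee_pos: [0.4994, -0.0075, 0.2968]
tool_rot: [0.771, 0.636, -0.0, 0.0]
ft_force: [0.3, 0.2, -0.6]
finger_gap: 0.0857
t 10.65 yaw -0.191 j7 -0.42 gap 0.0857 [ 0.499 -0.007  0.297] F [ 0.299  0.168 -0.613] M [-0.033 -0.05   0.003] TAU7 -2.185
t: 12.4
ee_pos: [0.4994, -0.0077, 0.2966]
tool_rot: [-0.282, 0.96, 0.0, -0.0]
ft_force: [-0.4, -0.3, -0.5]
finger_gap: 0.0856
t 12.40 yaw 2.142 j7 1.68 gap 0.0856 [ 0.499 -0.008  0.297] F [-0.417 -0.299 -0.539] M [0.003 0.007 0.018] TAU7 1.331
```

View pics/w6b.png

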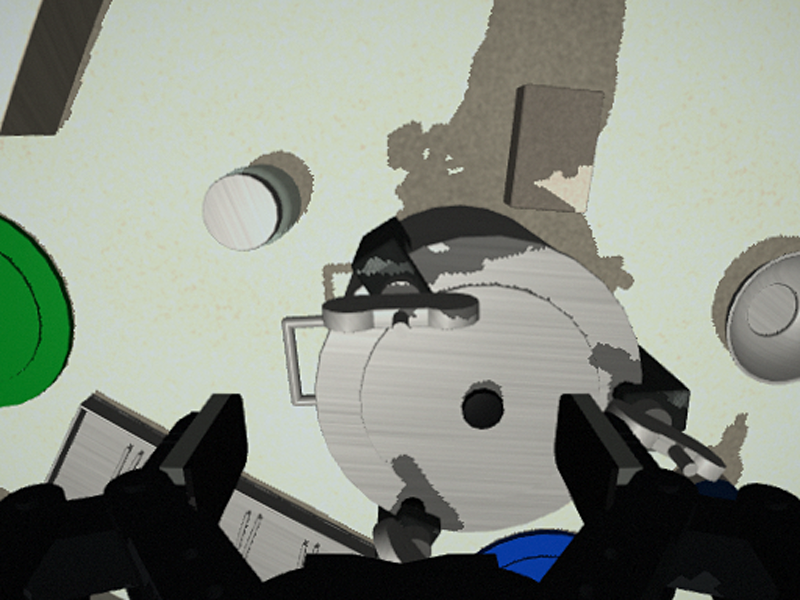

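```bash
python3 - <<'E'
from h import *
c=load('w6')['image'][:,:,::-1];x,y=200,160
cv2.imwrite('pics/w6_c.png',cv2.convertScaleAbs(cv2.resize(c[y:y+80,x:x+112],None,fx=7,fy=7,interpolation=cv2.INTER_CUBIC),alpha=1.3))
E
```

```text
(no output)
```

View pics/w6_c.png

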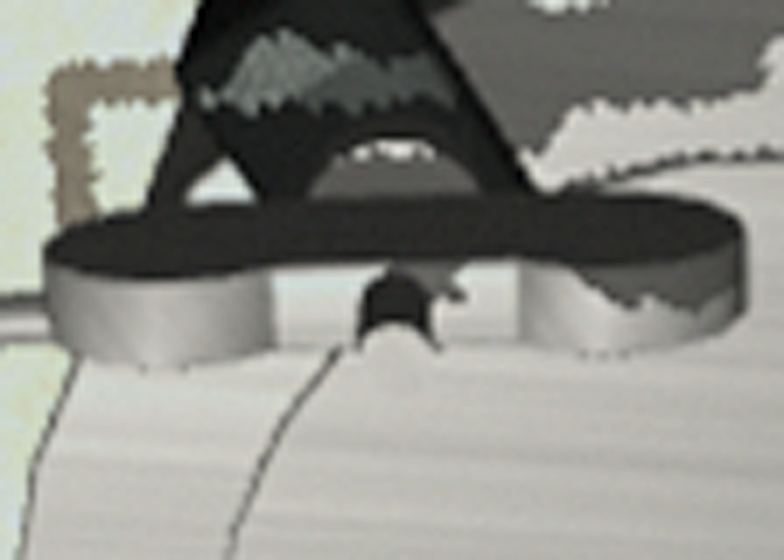

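```bash
python3 - <<'E'
from h import *
np.set_printoptions(precision=4,suppress=True)
c=load('w6');P=lambda q:(200+q[0]/7-.43,160+q[1]/7-.43)
A=atz(c,*P((43,290)),.2125);B=atz(c,*P((745,270)),.2125);s=bot.get_state()
m=(A+B)/2;d=R.from_quat(s['tool_rot']).inv().apply(m-s['ee_pos'])
y=np.arctan2(*(B-A)[1::-1]);print(m,np.linalg.norm(A-B),y,'shift tool',d,'stud',atz(c,*P((397,358)),.238))
E
```

```text
[ 0.4991 -0.0079  0.2125] 0.06978803393780711 2.170436264231041 shift tool [ 0.0004 -0.      0.0842] stud [ 0.498  -0.0082  0.238 ]
```

```bash
python3 -m creep '[{"hand":1,"slide":[0.03,0,4],"rot":[0,0,-0.028]},{"hand":1,"slide":[0,0,3.9],"rot":[0,0,0]},{"hand":1,"slide":[0,0,2.9],"rot":[0,0,0]},{"hand":1,"slide":[0,0,0],"rot":[0,0,0]},{"hand":1,"slide":[0,0,0],"rot":[0,0,0]}]' >/dev/null; python3 st.py
python3 -m creep '[{"hand":0.5,"slide":[0,0,0],"rot":[0,0,0]},{"hand":0.5,"slide":[0,0,0],"rot":[0,0,0]},{"hand":0.5,"slide":[0,0,-0.05],"rot":[0,0,0]}]' 80 >/dev/null; python3 st.py
python3 -m creep '[{"hand":0.5,"slide":[0,0,0],"rot":[0,0,0.08]}]' >/dev/null; python3 st.py
python3 -m creep '[{"hand":0.5,"slide":[0,0,0],"rot":[0,0,0.08]}]' >/dev/null; python3 st.py
python3 -m creep '[{"hand":0.5,"slide":[0,0,0],"rot":[0,0,0.08]}]' >/dev/null; python3 st.py
python3 -m creep '[{"hand":0.5,"slide":[0,0,0],"rot":[0,0,0.08]}]' >/dev/null; python3 st.py
python3 -m creep '[{"hand":0.5,"slide":[0,0,0],"rot":[0,0,0.08]}]' >/dev/null; python3 st.py
python3 -m creep '[{"hand":0.5,"slide":[0,0,0],"rot":[0,0,0.08]}]' >/dev/null; python3 st.py
```

```text
t 13.07 yaw 2.170 j7 1.53 gap 0.0852 [ 0.5   -0.007  0.19 ] F [ 0.314 -0.745  0.066] M [ 0.012 -0.004  0.007] TAU7 -0.053
t 13.45 yaw 2.170 j7 1.53 gap 0.0667 [ 0.5   -0.007  0.191] F [-1.4    0.181  6.806] M [ 0.133  0.39  -0.058] TAU7 0.015
t 13.57 yaw 2.089 j7 1.46 gap 0.0669 [ 0.5   -0.008  0.191] F [-1.95  -1.03  10.133] M [-0.03   0.53   0.295] TAU7 0.957
t 13.70 yaw 2.008 j7 1.40 gap 0.0666 [ 0.5   -0.008  0.191] F [-2.13  -1.583  9.883] M [-0.136  0.44   0.292] TAU7 0.559
t 13.82 yaw 1.928 j7 1.33 gap 0.0667 [ 0.5   -0.008  0.191] F [-2.651 -1.801  9.122] M [-0.223  0.421  0.386] TAU7 0.544
t 13.95 yaw 1.848 j7 1.27 gap 0.0662 [ 0.5   -0.008  0.191] F [-1.658 -1.747  9.47 ] M [-0.268  0.365  0.281] TAU7 0.543
t 14.07 yaw 1.768 j7 1.21 gap 0.0664 [ 0.5   -0.008  0.191] F [-1.569 -2.045  8.744] M [-0.411  0.333  0.296] TAU7 0.542
t 14.20 yaw 1.688 j7 1.14 gap 0.0668 [ 0.5   -0.008  0.191] F [-0.862 -2.135  9.938] M [-0.446  0.352  0.317] TAU7 0.490
```

```bash
python3 -m creep '[{"hand":0.5,"slide":[0,0,0],"rot":[0,0,0.08]}]' >/dev/null; python3 st.py
python3 -m creep '[{"hand":0.5,"slide":[0,0,0],"rot":[0,0,0.08]}]' >/dev/null; python3 st.py
python3 -m creep '[{"hand":0.5,"slide":[0,0,0],"rot":[0,0,0.08]}]' >/dev/null; python3 st.py
python3 -m creep '[{"hand":0.5,"slide":[0,0,0],"rot":[0,0,0.08]}]' >/dev/null; python3 st.py
python3 -m creep '[{"hand":0.5,"slide":[0,0,0],"rot":[0,0,0.08]}]' >/dev/null; python3 st.py
python3 -m creep '[{"hand":0.5,"slide":[0,0,0],"rot":[0,0,0.08]}]' >/dev/null; python3 st.py
```

```text
t 14.32 yaw 1.608 j7 1.08 gap 0.0662 [ 0.5   -0.008  0.191] F [-1.907 -3.415  9.031] M [-0.511  0.296  0.436] TAU7 0.431
t 14.45 yaw 1.528 j7 1.01 gap 0.0664 [ 0.5   -0.008  0.191] F [-1.06  -2.09   9.268] M [-0.669  0.243  0.448] TAU7 0.373
t 14.57 yaw 1.448 j7 0.95 gap 0.0664 [ 0.5   -0.008  0.191] F [-1.369 -3.464  8.848] M [-0.747  0.263  0.507] TAU7 0.363
t 14.70 yaw 1.368 j7 0.89 gap 0.0669 [ 0.5   -0.008  0.191] F [-1.231 -3.857 10.555] M [-0.782  0.33   0.47 ] TAU7 0.358
t 14.82 yaw 1.288 j7 0.82 gap 0.0668 [ 0.5   -0.008  0.191] F [-1.971 -4.996  9.568] M [-0.863  0.334  0.475] TAU7 0.353
t 14.95 yaw 1.208 j7 0.76 gap 0.0665 [ 0.5   -0.009  0.191] F [-1.682 -4.827  9.46 ] M [-0.98   0.345  0.5  ] TAU7 0.349
```

```bash
python3 -m creep '[{"hand":0.5,"slide":[0,0,0],"rot":[0,0,0.1]},{"hand":0.5,"slide":[0,0,0],"rot":[0,0,0.1]},{"hand":0.5,"slide":[0,0,0],"rot":[0,0,0.1]},{"hand":0.5,"slide":[0,0,0],"rot":[0,0,0.1]}]' >/dev/null; python3 st.py
python3 -m creep '[{"hand":0.5,"slide":[0,0,0],"rot":[0,0,0.1]},{"hand":0.5,"slide":[0,0,0],"rot":[0,0,0.1]},{"hand":0.5,"slide":[0,0,0],"rot":[0,0,0.1]}]' >/dev/null; python3 st.py
python3 -m creep '[{"hand":0.5,"slide":[0,0,0],"rot":[0,0,0.1]},{"hand":0.5,"slide":[0,0,0],"rot":[0,0,0.1]},{"hand":0.5,"slide":[0,0,0],"rot":[0,0,0.06]},{"hand":0.5,"slide":[0,0,0],"rot":[0,0,0.058]},{"hand":0.5,"slide":[0,0,0],"rot":[0,0,0]},{"hand":0.5,"slide":[0,0,0],"rot":[0,0,0]}]' >/dev/null; python3 st.py
python3 -m creep '[{"hand":1,"slide":[0,0,0],"rot":[0,0,0]},{"hand":1,"slide":[0,0,0],"rot":[0,0,0]},{"hand":1,"slide":[0,0,0],"rot":[0,0,0]},{"hand":1,"slide":[0,0,0],"rot":[0,0,0]}]' >/dev/null; python3 st.py
python3 -c "
from h import *
c=snap('wrist','w7')
cv2.imwrite('pics/w7b.png',cv2.convertScaleAbs(cv2.resize(c['image'][:,:,::-1],(800,600),interpolation=cv2.INTER_CUBIC),alpha=1.3))"
```

```text
t 15.45 yaw 0.807 j7 0.44 gap 0.0665 [ 0.5   -0.009  0.191] F [-1.966 -5.645 11.084] M [-1.213  0.549  0.589] TAU7 0.533
t 15.82 yaw 0.507 j7 0.20 gap 0.0664 [ 0.5   -0.009  0.191] F [-3.916 -5.383 12.307] M [-1.327  0.756  0.51 ] TAU7 0.514
t 16.57 yaw 0.191 j7 -0.05 gap 0.0666 [ 0.499 -0.009  0.191] F [-4.22  -5.775 13.17 ] M [-1.282  0.937 -0.092] TAU7 0.040
t 17.07 yaw 0.193 j7 -0.05 gap 0.0853 [ 0.499 -0.007  0.189] F [ 0.16   0.805 -0.518] M [-0.003  0.004 -0.006] TAU7 -0.000
```

View pics/w7b.png

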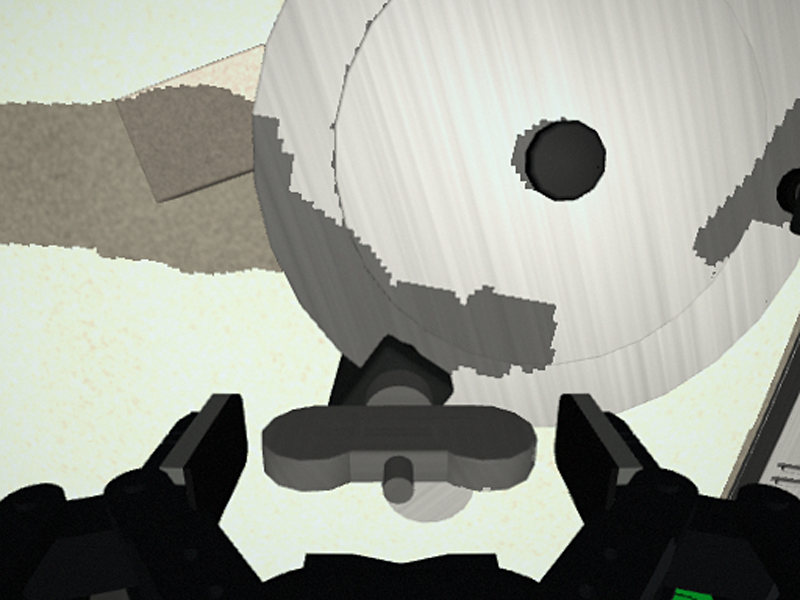

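```bash
python3 -m creep '[{"hand":1,"slide":[0,0,-5.5],"rot":[0,0,0]},{"hand":1,"slide":[0,0,-5.5],"rot":[0,0,0]},{"hand":1,"slide":[4.88,0.46,0],"rot":[0,0,0]},{"hand":1,"slide":[4.88,0.46,0],"rot":[0,0,0]},{"hand":1,"slide":[4.88,0.46,0],"rot":[0,0,0]},{"hand":1,"slide":[0,0,0],"rot":[0,0,-0.18]},{"hand":1,"slide":[0,0,0],"rot":[0,0,-0.18]},{"hand":1,"slide":[0,0,0],"rot":[0,0,-0.18]},{"hand":1,"slide":[0,0,0],"rot":[0,0,-0.18]},{"hand":1,"slide":[0,0,0],"rot":[0,0,-0.18]},{"hand":1,"slide":[0,0,0],"rot":[0,0,-0.18]},{"hand":1,"slide":[0,0,0],"rot":[0,0,-0.18]},{"hand":1,"slide":[0,0,0],"rot":[0,0,-0.18]},{"hand":1,"slide":[0,0,0],"rot":[0,0,-0.04]},{"hand":1,"slide":[0,0,0],"rot":[0,0,0]}]' ; python3 st.py
python3 -c "
from h import *
c=snap('wrist','w8');x,y=200,150
cv2.imwrite('pics/w8b.png',cv2.convertScaleAbs(cv2.resize(c['image'][:,:,::-1],(800,600),interpolation=cv2.INTER_CUBIC),alpha=1.3))
cv2.imwrite('pics/w8c.png',cv2.convertScaleAbs(cv2.resize(c['image'][y:y+85,x:x+112,::-1],None,fx=7,fy=7,interpolation=cv2.INTER_CUBIC),alpha=1.3))"
```

```text
t: 19.0
ee_pos: [0.4846, 0.1386, 0.2992]
tool_rot: [-0.05, 0.999, 0.0, -0.0]
ft_force: [-0.5, 0.1, -0.2]
finger_gap: 0.0852
t 19.00 yaw 1.670 j7 1.03 gap 0.0852 [0.485 0.139 0.299] F [-0.549  0.07  -0.176] M [-0.006  0.003 -0.022] TAU7 0.347
```

View pics/w8b.png

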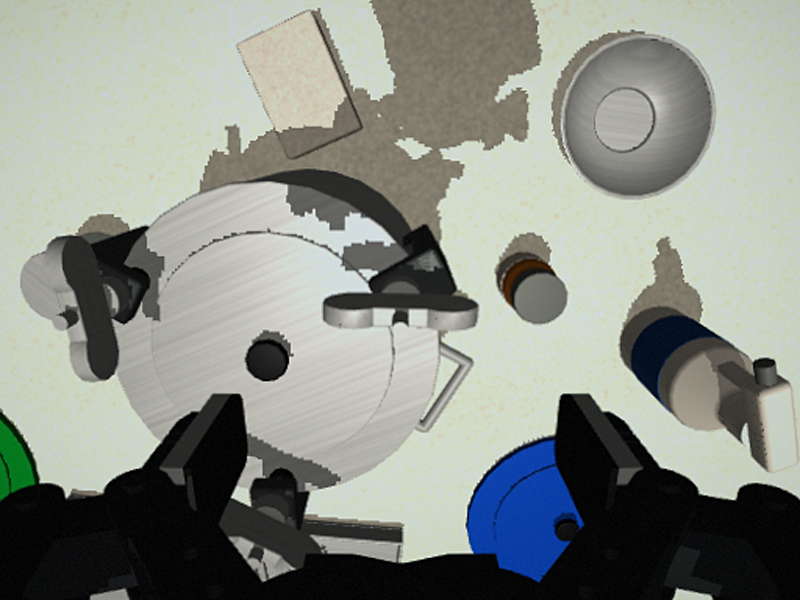

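View pics/w8c.png

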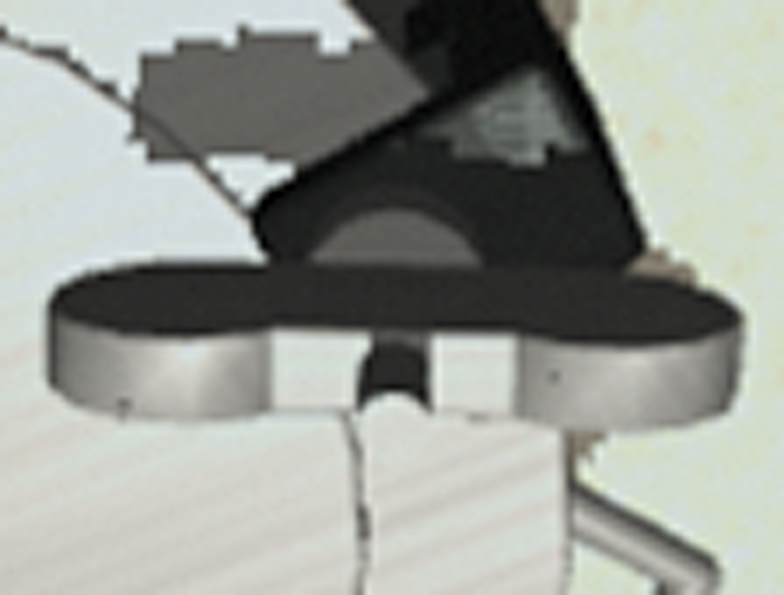

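```bash
python3 -m creep '[{"hand":1,"slide":[0.03,0,4],"rot":[0,0,0.017]},{"hand":1,"slide":[0,0,4],"rot":[0,0,0]},{"hand":1,"slide":[0,0,3],"rot":[0,0,0]},{"hand":1,"slide":[0,0,0],"rot":[0,0,0]},{"hand":1,"slide":[0,0,0],"rot":[0,0,0]}]' >/dev/null; python3 st.py
python3 -m creep '[{"hand":0.5,"slide":[0,0,0],"rot":[0,0,0]},{"hand":0.5,"slide":[0,0,0],"rot":[0,0,0]},{"hand":0.5,"slide":[0,0,-0.05],"rot":[0,0,0]}]' 80 >/dev/null; python3 st.py
python3 -m creep '[{"hand":0.5,"slide":[0,0,0],"rot":[0,0,0.08]}]' >/dev/null; python3 st.py
python3 -m creep '[{"hand":0.5,"slide":[0,0,0],"rot":[0,0,0.08]}]' >/dev/null; python3 st.py
python3 -m creep '[{"hand":0.5,"slide":[0,0,0],"rot":[0,0,0.08]}]' >/dev/null; python3 st.py
python3 -m creep '[{"hand":0.5,"slide":[0,0,0],"rot":[0,0,0.08]}]' >/dev/null; python3 st.py
python3 -m creep '[{"hand":0.5,"slide":[0,0,0],"rot":[0,0,0.08]}]' >/dev/null; python3 st.py
python3 -m creep '[{"hand":0.5,"slide":[0,0,0],"rot":[0,0,0.08]}]' >/dev/null; python3 st.py
python3 -m creep '[{"hand":0.5,"slide":[0,0,0],"rot":[0,0,0.08]}]' >/dev/null; python3 st.py
python3 -m creep '[{"hand":0.5,"slide":[0,0,0],"rot":[0,0,0.08]}]' >/dev/null; python3 st.py
python3 -m creep '[{"hand":0.5,"slide":[0,0,0],"rot":[0,0,0.08]}]' >/dev/null; python3 st.py
python3 -m creep '[{"hand":0.5,"slide":[0,0,0],"rot":[0,0,0.08]}]' >/dev/null; python3 st.py
```

```text
t 19.68 yaw 1.655 j7 0.88 gap 0.0851 [0.485 0.139 0.19 ] F [ 0.453 -0.295  0.524] M [ 0.017  0.017 -0.027] TAU7 -0.037
t 20.05 yaw 1.655 j7 0.88 gap 0.0663 [0.485 0.138 0.192] F [-1.413 -1.036  6.185] M [-0.517  0.183  0.068] TAU7 -0.095
t 20.18 yaw 1.574 j7 0.81 gap 0.0668 [0.485 0.138 0.192] F [-1.436 -3.418 10.492] M [-0.699  0.36   0.309] TAU7 0.959
t 20.30 yaw 1.493 j7 0.75 gap 0.0668 [0.485 0.138 0.192] F [-1.622 -2.784 11.115] M [-0.701  0.385  0.341] TAU7 0.557
t 20.43 yaw 1.413 j7 0.68 gap 0.0666 [0.485 0.138 0.192] F [-1.813 -2.984 11.103] M [-0.775  0.387  0.31 ] TAU7 0.542
t 20.55 yaw 1.333 j7 0.62 gap 0.0671 [0.485 0.138 0.192] F [-1.298 -3.072 10.582] M [-0.839  0.306  0.33 ] TAU7 0.541
t 20.68 yaw 1.253 j7 0.55 gap 0.0668 [0.485 0.138 0.192] F [-1.162 -4.179 11.246] M [-0.873  0.38   0.284] TAU7 0.542
t 20.80 yaw 1.173 j7 0.49 gap 0.0662 [0.485 0.138 0.192] F [-1.288 -3.451 10.593] M [-0.84   0.456  0.287] TAU7 0.541
t 20.93 yaw 1.093 j7 0.43 gap 0.0666 [0.485 0.138 0.192] F [-2.805 -3.019 10.751] M [-0.928  0.482  0.35 ] TAU7 0.533
t 21.05 yaw 1.013 j7 0.36 gap 0.0667 [0.485 0.138 0.192] F [-1.01  -5.176 11.572] M [-0.943  0.49   0.395] TAU7 0.470
t 21.18 yaw 0.933 j7 0.30 gap 0.0665 [0.485 0.138 0.192] F [-1.703 -2.724 11.255] M [-0.995  0.516  0.482] TAU7 0.412
t 21.30 yaw 0.853 j7 0.23 gap 0.0667 [0.485 0.138 0.192] F [-3.006 -3.962 11.072] M [-1.001  0.522  0.494] TAU7 0.362
```

```bash
python3 -m creep '[{"hand":0.5,"slide":[0,0,0],"rot":[0,0,0.08]}]' >/dev/null; python3 st.py
python3 -m creep '[{"hand":0.5,"slide":[0,0,0],"rot":[0,0,0.08]}]' >/dev/null; python3 st.py
python3 -m creep '[{"hand":0.5,"slide":[0,0,0],"rot":[0,0,0.1]},{"hand":0.5,"slide":[0,0,0],"rot":[0,0,0.1]},{"hand":0.5,"slide":[0,0,0],"rot":[0,0,0.1]},{"hand":0.5,"slide":[0,0,0],"rot":[0,0,0.1]}]' >/dev/null; python3 st.py
python3 -m creep '[{"hand":0.5,"slide":[0,0,0],"rot":[0,0,0.1]},{"hand":0.5,"slide":[0,0,0],"rot":[0,0,0.1]},{"hand":0.5,"slide":[0,0,0],"rot":[0,0,0.1]},{"hand":0.5,"slide":[0,0,0],"rot":[0,0,0.1]}]' >/dev/null; python3 st.py
```

```text
t 21.43 yaw 0.773 j7 0.17 gap 0.0669 [0.485 0.138 0.192] F [-1.798 -4.104 10.742] M [-1.052  0.667  0.515] TAU7 0.361
t 21.55 yaw 0.693 j7 0.11 gap 0.0664 [0.485 0.138 0.192] F [-1.492 -4.336 11.084] M [-0.982  0.625  0.481] TAU7 0.356
t 22.05 yaw 0.293 j7 -0.21 gap 0.0667 [0.485 0.138 0.192] F [-1.826 -4.459 11.596] M [-1.023  0.844  0.503] TAU7 0.539
t 22.55 yaw -0.107 j7 -0.53 gap 0.0665 [0.484 0.138 0.192] F [-3.772 -4.143 13.773] M [-0.929  0.919  0.45 ] TAU7 0.510
```

Remaining turn 0.357 rad to −0.464.

```bash
python3 -m creep '[{"hand":0.5,"slide":[0,0,0],"rot":[0,0,0.1]},{"hand":0.5,"slide":[0,0,0],"rot":[0,0,0.1]},{"hand":0.5,"slide":[0,0,0],"rot":[0,0,0.1]},{"hand":0.5,"slide":[0,0,0],"rot":[0,0,0.057]},{"hand":0.5,"slide":[0,0,0],"rot":[0,0,0]},{"hand":0.5,"slide":[0,0,0],"rot":[0,0,0]}]' >/dev/null; python3 st.py
python3 -m creep '[{"hand":1,"slide":[0,0,0],"rot":[0,0,0]},{"hand":1,"slide":[0,0,0],"rot":[0,0,0]},{"hand":1,"slide":[0,0,0],"rot":[0,0,0]},{"hand":1,"slide":[0,0,0],"rot":[0,0,0]}]' >/dev/null; python3 st.py
python3 -c "
from h import *
c=snap('wrist','w9')
cv2.imwrite('pics/w9b.png',cv2.convertScaleAbs(cv2.resize(c['image'][:,:,::-1],(800,600),interpolation=cv2.INTER_CUBIC),alpha=1.3))"
```

```text
t 23.30 yaw -0.462 j7 -0.81 gap 0.0667 [0.484 0.138 0.192] F [-4.108 -4.303 14.439] M [-0.754  1.074 -0.049] TAU7 0.045
t 23.80 yaw -0.461 j7 -0.81 gap 0.0853 [0.484 0.139 0.19 ] F [-0.213  0.865 -0.122] M [-0.007  0.022 -0.058] TAU7 0.000
```

View pics/w9b.png

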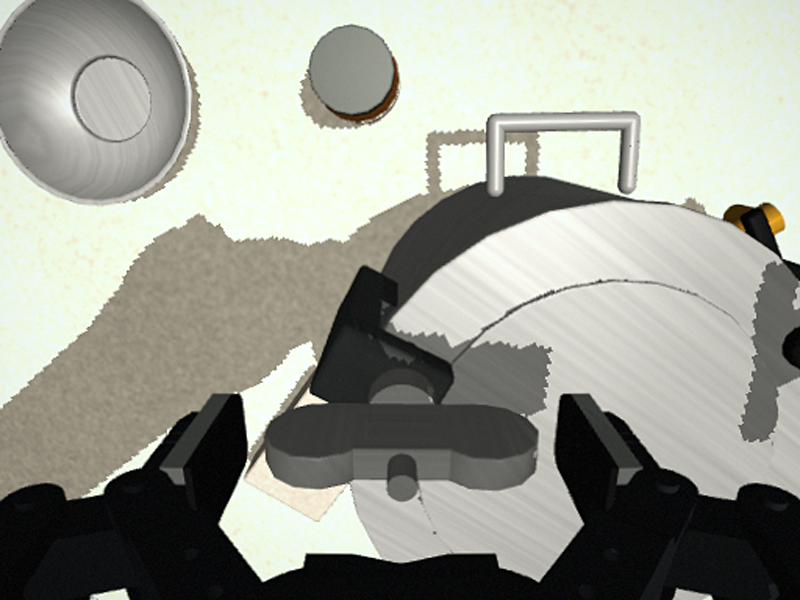

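The wing still lies parallel to the jaws (tips at 266 and 538, row ~445), with no slip. I'll lift straight up, then check the scene before handing in.

```bash
python3 -m creep '[{"hand":1,"slide":[0,0,-5.5],"rot":[0,0,0]},{"hand":1,"slide":[0,0,-5.5],"rot":[0,0,0]},{"hand":1,"slide":[0,0,-5],"rot":[0,0,0]},{"hand":1,"slide":[-5,-1,0],"rot":[0,0,0]},{"hand":1,"slide":[-5,-1,0],"rot":[0,0,0]},{"hand":1,"slide":[0,0,0],"rot":[0,0,0]},{"hand":1,"slide":[0,0,0],"rot":[0,0,0]}]'; python3 st.py
python3 -c "
from h import *
c=snap('wrist','w10')
cv2.imwrite('pics/w10b.png',cv2.convertScaleAbs(cv2.resize(c['image'][:,:,::-1],(800,600),interpolation=cv2.INTER_CUBIC),alpha=1.3))
c=snap('scene','s1')
cv2.imwrite('pics/s1b.png',cv2.resize(c['image'][:,:,::-1],(800,600),interpolation=cv2.INTER_CUBIC))"
```

```text
t: 24.72
ee_pos: [0.4224, 0.0584, 0.35]
tool_rot: [0.85, 0.527, 0.001, 0.0]
ft_force: [-0.2, 0.3, 0.7]
finger_gap: 0.0855
t 24.73 yaw -0.461 j7 -0.71 gap 0.0855 [0.422 0.058 0.35 ] F [-0.171  0.292  0.656] M [-0.01  -0.02  -0.021] TAU7 0.026
```

View pics/w10b.png

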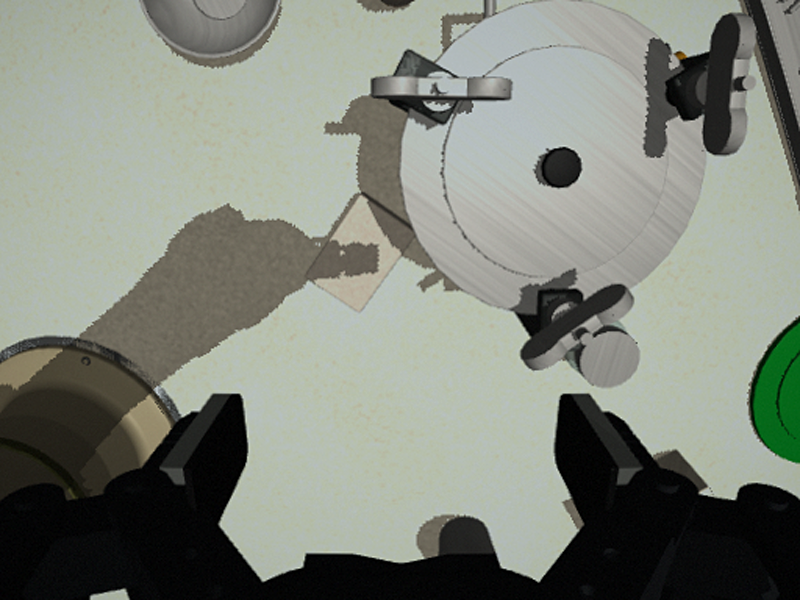

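View pics/s1b.png

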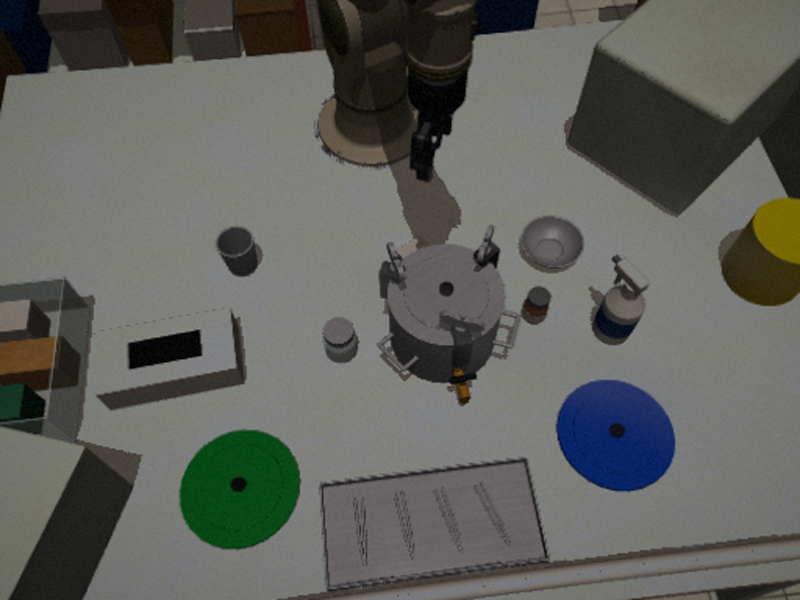

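```bash
python3 -c "
from h import *
print(bot.finish_job())"
```

```text
the job is handed in; nothing more can be done
None
```

I tightened all three nuts in order, clockwise from the one above the drain tap, and handed the job in at about 25 s of the 72 s allowed. `finish_job` gives no verdict, and the feet's force on the lid cannot be measured directly.

I gripped each nut by its two wing tips. I took the bite from where the resisting moment began to climb, then turned one quarter turn (1.57 rad) past it:

| Nut | Turned before the bite (rad) | Jaw angle at bite (rad) | Jaw angle at end (rad) |
|---|---|---|---|
| 1 | 0.63 | −0.43 | −2.00 |
| 2 | 0.41 | 1.76 | 0.19 |
| 3 | 0.55 | 1.11 | −0.46 |

- **Bite angle:** The measured moment rose from about 0.3 to about 0.5 N m at each bite. Joint 7's torque was much less noisy and put the onset in the same place to within about 0.05 rad, against the 0.35 rad allowed.
- **No slip:** After each release the wing still lay parallel to the jaws. In the last wrist picture all three wings stood at the expected angles.
- **Surroundings:** The last scene picture showed all the bystanders where they started, and the hand was clear of everything with no load on it.
- **Disagreement:** The first scene-camera estimate of the lid knob was about 9 mm off the top camera's. I used the wrist camera instead, which measured the wings at 69.5–69.8 mm tip to tip against the given 70 mm.

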